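# Pack and close the sample-bottle crate

### The arm

A 6-joint arm with a two-finger parallel gripper is mounted at the origin on the work surface. World frame = base frame: x ahead of the robot, y to its left, z up, the work surface at z = 0. Lengths are in mm, angles in rad, forces in N, time in s.
With the tool pointing down it reaches from about 275 to 750 mm from the base axis. Payload 10.2 kg.
Tool frame: the origin (TCP) lies at the very end of the fingers, on their centre line; the grasp point (between the pads) lies 19 mm behind it; x points along the fingers, y is the direction in which the jaws open and shut, and the axes are right-handed (so a half turn about x gives the same grasp; the last joint's range is limited). The gripper opens to 85 mm and grips with 20 to 120 N. Pads are 22 mm wide; open, the fingers measure 114 mm over their backs; the gripper's body (76 mm by 85 mm) begins 54 mm behind the grasp point. The pads swing forward as they close: fully open they stand 13 mm farther back than shut.
Start: joints at [-1.412, 0.313, 1.498, -0, 1.331, -0.223], TCP at [195.598, -487.209, 231.294] pointing down, gripper open.
Joint ranges: [-2.94, 2.94], [-0.97, 2.17], [0.19, 2.56], [-1.23, 4.37], [0.02, 3.11], [-2.88, 2.88]. Speed limits (rad/s): [2.39, 2.39, 3.01, 3.14, 3.14, 3.14].

### API

Orientations are given as a unit quaternion [w, x, y, z].
In Python, from rig import ctrl, viewer, finish_job gives the robot as it stands.
- The arm moves only by the tool carry_out, never from a script. Its argument "targets" is a list of rows, each an object of numbers: "x", "y", "z": the shift along the world's x, y, z in m; "ax", "ay", "az": the turn, a rotation vector about the world's x, y, z in rad; "hand": the opening, from -1 (shut) to 1 (fully open). A call has 1 to 5 rows; each row is the pose to reach, as a shift and turn from the pose commanded when the call began; what a row does not reach only later rows make up. A row lasts 1/8 s, in which the tool goes at most 62.5 mm and 10.7 degrees, less where a joint would pass 70% of its speed; a pose out of reach is approached as far as the arm can. A call with a gripper value outside its range is refused whole. The fingers move at their own pace and stop on an object; "grip_force" is the grip in N (left out, the last holds). Time passes only in rows, so rows that repeat a pose let the fingers close. It gives the time, the measured TCP pose, the force and the opening at its end, in the units of the state.
- ctrl.sense(): the state, without advancing time (a new reading comes with each control period).
- viewer.capture(name): name is "scene" or "side" or "wrist"; returns the picture (420x560x3 uint8, blue, green, red); there is no depth.
- viewer.camera_info(name): a dict with "fx", "fy", "cx", "cy" (pixels), "R" (3x3) and "t" (3): a world point X has camera coordinates R X + t. Camera axes: x right, y down, z forward; pixel columns grow to the right and rows downward; lengths in mm; the calibration is good to about 2 mm. The wrist camera is an equidistant fisheye: a pixel r from the principal point sees the ray r / f radians off the axis. A picture is of the moment at which its call begins: read the wrist's pose just before it. camera_info takes no time and is no camera call; for the wrist camera it gives the pose at the moment of the call.
- finish_job(): hands the job in, once; it reports no verdict.
The state is a dict: "time_s": time; "joints": joint angles; "dq": joint speeds; "tau": joint torques, N m; "eef_pos": TCP position; "ee_rot": TCP orientation; "force": force on the tool from outside, world axes, zero at the start; "wrist_torque": the same for the moment, N m; "grip_width": opening from 0.0 (shut) to 1.0 (fully open).
Only numpy, scipy, OpenCV 4.12 (cv2) and the standard library are available. Lean on these libraries where they do the work, as an engineer would, in place of code of your own. Each camera call takes 0.05 s, during which the arm holds its last target. There are 200 camera calls.

### The job

Get the sample crate ready for transport: take every red-capped bottle, which is too tall for the crate, out and stand it on the black mat, and stand every blue-capped sample bottle upright on the floor of a cell of its own in the crate. Then put the deep blue cover on the crate so that it sits level and fully down on the ledge. Do not tip the red-capped bottles over, and leave the flask, beaker and wash bottle where they are.

Things in the scene. Friction and masses are not known exactly. Their poses are not given: they have to be found in the camera images.
- crate: White crate base fixed to the bench, 116 x 172 mm (x by y), 4 mm walls 45 mm high, 40 mm dividers: 2 (x) by 3 (y) square cells, 52 mm clear, 56 mm pitch, floor 4 mm above the bench. Round it a 12 mm wide grey ledge (140 x 196 mm over all), top 28 mm above the bench, on which the cover's skirt rests. Origin: centre of the underside, bench height; z up.
- cover: Loose deep blue tub-like cover, 0.35 kg, 134 x 190 mm (x by y), 66 mm high; inside 126 x 182 x 62 mm: 5 mm play each side round the crate walls, either way round. Fully down on the ledge its origin is 28 mm above the crate's and its ceiling 90 mm above the bench: higher contents hold it up (red line = fill height). Starts on the bench. Origin: centre of the skirt's lower edge; z up.
- cover_handle (a point): Middle of the cover's white bar handle: bar 14 mm wide (cover x), 100 mm long (cover y), 12 mm high, centre 92 mm above the cover's origin, 20 mm clear space between bar and cover top. Axes as the cover's.
- mat: Black rubber mat fixed on the bench, 120 x 180 x 3 mm (its x by y by z). Origin: centre of its underside.
- bottle1: Amber bottle with ribbed blue cap, closed, 0.13 kg, heavy foot, 80 mm tall; body 42 mm diameter, cap 28 mm diameter covering the top 22 mm. Origin: centre of the foot; z up along the bottle. Already in a cell of the crate at the start. In a cell its top is 84 mm above the bench.
- bottle2: Amber bottle with ribbed blue cap, closed, 0.13 kg, heavy foot, 80 mm tall; body 42 mm diameter, cap 28 mm diameter covering the top 22 mm. Origin: centre of the foot; z up along the bottle. On the bench at the start, or absent. In a cell its top is 84 mm above the bench.
- bottle3: Amber bottle with ribbed blue cap, closed, 0.13 kg, heavy foot, 80 mm tall; body 42 mm diameter, cap 28 mm diameter covering the top 22 mm. Origin: centre of the foot; z up along the bottle. On the bench at the start, or absent. In a cell its top is 84 mm above the bench.
- bottle4: Amber bottle with ribbed blue cap, closed, 0.13 kg, heavy foot, 80 mm tall; body 42 mm diameter, cap 28 mm diameter covering the top 22 mm. Origin: centre of the foot; z up along the bottle. On the bench at the start, or absent. In a cell its top is 84 mm above the bench.
- bottle5: Amber bottle with ribbed blue cap, closed, 0.13 kg, heavy foot, 80 mm tall; body 42 mm diameter, cap 28 mm diameter covering the top 22 mm. Origin: centre of the foot; z up along the bottle. On the bench at the start, or absent. In a cell its top is 84 mm above the bench.
- bottle6: Amber bottle with ribbed blue cap, closed, 0.13 kg, heavy foot, 80 mm tall; body 42 mm diameter, cap 28 mm diameter covering the top 22 mm. Origin: centre of the foot; z up along the bottle. On the bench at the start, or absent. In a cell its top is 84 mm above the bench.
- tall1: White bottle with ribbed red cap, closed, 0.15 kg, 120 mm tall (too tall for the covered crate); body 42 mm diameter, cap 28 mm diameter covering the top 22 mm. Origin: centre of the foot; z up along the bottle. In a cell of the crate at the start, or absent.
- tall2: White bottle with ribbed red cap, closed, 0.15 kg, 120 mm tall (too tall for the covered crate); body 42 mm diameter, cap 28 mm diameter covering the top 22 mm. Origin: centre of the foot; z up along the bottle. In a cell of the crate at the start, or absent.
- cell0 (a point): Centre of the floor of one crate cell (52 x 52 mm clear), 4 mm above the bench; axes as the crate's.
- cell1 (a point): Centre of the floor of one crate cell (52 x 52 mm clear), 4 mm above the bench; axes as the crate's.
- cell2 (a point): Centre of the floor of one crate cell (52 x 52 mm clear), 4 mm above the bench; axes as the crate's.
- cell3 (a point): Centre of the floor of one crate cell (52 x 52 mm clear), 4 mm above the bench; axes as the crate's.
- cell4 (a point): Centre of the floor of one crate cell (52 x 52 mm clear), 4 mm above the bench; axes as the crate's.
- cell5 (a point): Centre of the floor of one crate cell (52 x 52 mm clear), 4 mm above the bench; axes as the crate's.
- flask: Bystander: glass volumetric flask, 72 mm diameter, 150 mm tall, standing. Origin: centre of the foot.
- beaker: Bystander: glass beaker, 72 mm diameter, 90 mm tall. Origin: centre of the foot.
- washbottle: Bystander: white wash bottle with a blue cap, 72 mm diameter, 120 mm tall: much bigger than the sample bottles, not to be packed. Origin: centre of the foot.
There are look-alikes about, which are no part of the job. What is shaped like the bottle5 but yellow is not meant.

How it is judged:
By the outcome, as a careful person would: the job done as asked, in the order asked, and still so for the second after the job is handed in, with the robot touching nothing.
Of bottle2, bottle3, bottle4, bottle5, bottle6 only 4 to 5 are there at a start; the rules pass over those that are not, and their reading is None.
Of tall1, tall2 only 1 to 2 are there at a start; the rules pass over those that are not, and their reading is None.
At some moment in a run one of bottle2, bottle3, bottle4, bottle5, bottle6, cover may be knocked a few centimetres aside while the robot is not near it.
It also fails if it takes over 208 s, if anything falls off the work surface, if the arm or the gripper's body presses on something with over 40 N, if the wrist force passes 120 N, or if a joint passes its speed limit or range.

## Working session

There is one attempt and no reset: what is moved stays moved. The work goes in short steps, Python scripts to look and compute and a tool call to move; the robot and the scene stay as the last step left them, time stands still between calls to the robot, and variables do not carry over. Pictures are saved under pics/ and viewed, about 12 in all and at most 16, crops included, and the job is handed in when it is done.

Besides the shell and the picture viewer there is one more tool, called after "Request:" as name([rows], argument=value, ...), one row to a line, values as JSON. carry_out: Moves the arm, as the interface text tells. Its arguments: {"type":"object","properties":{"targets":{"type":"array"},"grip_force":{"type":"number"}},"required":["targets"]}

```bash
ls; mkdir -p pics; python3 - <<'E'
from rig import ctrl, viewer
import cv2
s=ctrl.sense(); print(s)
for n in ("scene","side"):
    cv2.imwrite(f"pics/{n}0.png",viewer.capture(n)); i=viewer.camera_info(n); print(n,i)
E
```

```text
pics
{'time_s': 0.0, 'joints': array([-1.41242221e+00,  3.13459016e-01,  1.49843133e+00,  2.13643009e-05,
        1.33099213e+00, -2.23387738e-01]), 'dq': array([-0.00090719,  0.00039803, -0.00047506,  0.00182369,  0.00207505,
       -0.00188088]), 'tau': array([-4.78640723e-04, -4.12268972e+01, -2.59743619e+01, -1.83431198e-04,
        4.12587746e-03,  2.10836140e-05]), 'eef_pos': array([ 195.55099864, -486.95061049,  230.7326272 ]), 'ee_rot': array([ 0.13369772,  0.69428629,  0.1346088 , -0.69424199]), 'force': array([ 0.75347616,  0.34440828, -0.68280217]), 'wrist_torque': array([ 0.01487265, -0.05617788, -0.00296598]), 'grip_width': 0.9979999186313806}
scene {'fx': 397.8583890248258, 'fy': 397.8583890248258, 'cx': 278.7490789346412, 'cy': 208.6933721833209, 'R': array([[ 0.44880659,  0.89339911, -0.0202653 ],
       [ 0.47491189, -0.25766333, -0.84146795],
       [-0.75698834,  0.36803213, -0.53992685]]), 't': array([-317.3349036 , -173.56844741, 1577.38097071])}
side {'fx': 465.07255956093445, 'fy': 465.07255956093445, 'cx': 274.222950361951, 'cy': 208.49180848563051, 'R': array([[-0.99814713, -0.06029251, -0.00819309],
       [-0.02217407,  0.48582949, -0.87377229],
       [ 0.05666237, -0.87197163, -0.48626624]]), 't': array([ 585.18691531,   56.22996226, 1269.45225784])}
```

View pics/scene0.png

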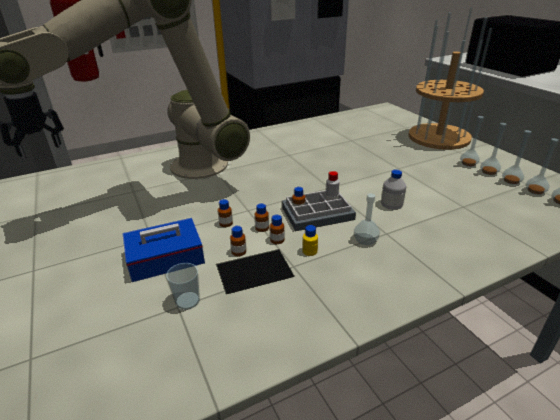

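View pics/side0.png

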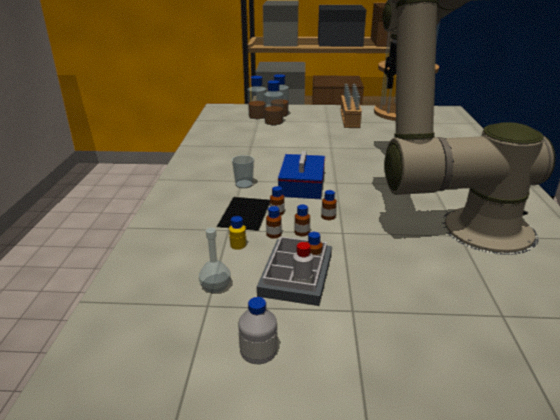

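Four loose blue-capped amber bottles, with caps in the scene view at (224,205), (261,211), (277,222) and (238,233). One more is in the crate at (299,192), and one red-capped bottle is at (333,176). Look-alikes: the yellow bottle (310,232), the wash bottle (396,175), and the blue-capped bottles far off in the side view.

```bash
cat > h.py <<'E'
import numpy as np, cv2
from rig import ctrl, viewer
def ray(i,uv,fish=False):
    d=np.array([(uv[0]-i["cx"])/i["fx"],(uv[1]-i["cy"])/i["fy"],1.])
    if fish:
        r=np.hypot(d[0],d[1]); d=np.array([*(d[:2]/max(r,1e-9)*np.sin(r)),np.cos(r)])
    R=np.array(i["R"]);return -R.T@i["t"], R.T@d
def onz(i,uv,z,fish=False):
    c,d=ray(i,uv,fish); return (c+d*(z-c[2])/d[2])
def proj(i,X,fish=False):
    p=np.array(i["R"])@X+i["t"]
    if fish:
        r=np.hypot(p[0],p[1]); p=np.array([*(p[:2]/max(r,1e-9)*np.arctan2(r,p[2])),1])
    return np.array([i["fx"]*p[0]/p[2]+i["cx"],i["fy"]*p[1]/p[2]+i["cy"]])
def blobs(im,lo,hi,amin=25):
    m=cv2.inRange(cv2.cvtColor(im,cv2.COLOR_BGR2HSV),np.array(lo),np.array(hi))
    n,_,st,c=cv2.connectedComponentsWithStats(m)
    return [(c[k].round(1),st[k]) for k in range(1,n) if st[k][4]>=amin]
BLUE=((105,150,60),(130,255,255)); RED=((0,150,80),(6,255,255)); YEL=((20,150,80),(32,255,255))
E
python3 - <<'E'
from h import *
for n in ("scene","side"):
    im=cv2.imread(f"pics/{n}0.png"); i=viewer.camera_info(n)
    for nm,c,z in(("B",BLUE,69),("R",RED,113),("Y",YEL,30)):
        for p,s in blobs(im,*c):
            print(n,nm,p,s.tolist(),onz(i,p,z)[:2].round())
    m=cv2.inRange(im,(0,0,0),(22,22,22)) 
    c,_=cv2.findContours(m,cv2.RETR_EXTERNAL,cv2.CHAIN_APPROX_SIMPLE)
    for k in c:
        if cv2.contourArea(k)>400:
            p=cv2.boxPoints(cv2.minAreaRect(k)); P=np.array([onz(i,q,3)[:2] for q in cv2.approxPolyDP(k,6,True)[:,0]])
            if len(P)<7: print(n,"dark",P.round().tolist())
E
```

```text
scene B [396.3 172.1] [392, 170, 10, 5, 42] [520. 540.]
scene B [298.8 189.6] [295, 187, 8, 8, 40] [466. 194.]
scene B [223.2 201.9] [219, 199, 9, 6, 40] [421. -43.]
scene B [260.5 206.3] [257, 204, 9, 7, 40] [498.  46.]
scene B [276.2 217.7] [272, 215, 9, 6, 47] [574.  60.]
scene B [160.3 241.5] [123, 218, 79, 45, 1874] [ 529. -257.]
scene B [310.4 228.3] [305, 225, 11, 10, 70] [665. 119.]
scene B [236.7 229.1] [232, 226, 10, 7, 56] [573. -59.]
scene R [333.1 173.2] [329, 171, 9, 5, 36] [494. 301.]
scene Y [311.8 241.7] [303, 234, 15, 21, 143] [674. 119.]
scene dark [[1019.0, 522.0], [1107.0, 526.0], [1087.0, 567.0], [1019.0, 569.0]]
scene dark [[741.0, 21.0], [636.0, 33.0], [614.0, -135.0], [720.0, -149.0]]
scene dark [[-1299.0, 603.0], [-506.0, 324.0], [-260.0, 327.0], [-264.0, 835.0], [-833.0, 1216.0], [-821.0, 606.0]]
side B [256.1  77.2] [251, 75, 11, 6, 39] [  770. -1419.]
side B [278.9  75.5] [274, 74, 11, 4, 35] [  648. -1461.]
side B [274.   81.3] [268, 79, 13, 5, 49] [  667. -1332.]
side B [302.3 168. ] [279, 154, 45, 27, 925] [ 511. -231.]
side B [297.  189.3] [273, 182, 48, 16, 408] [525. -81.]
side B [329.4 193.8] [325, 190, 9, 10, 45] [433. -57.]
side B [302.1 208.9] [298, 205, 9, 11, 61] [509.  34.]
side B [273.2 210.2] [268, 206, 11, 11, 72] [586.  44.]
side B [236.1 220.2] [231, 216, 12, 12, 87] [677. 101.]
side B [313.9 236.5] [308, 232, 12, 12, 84] [480. 169.]
side B [256.8 303.2] [249, 296, 17, 16, 178] [595. 416.]
side R [303.2 245.6] [297, 242, 13, 8, 86] [506. 275.]
side Y [144.7  67.9] [41, 0, 204, 152, 21208] [ 1509. -1808.]
side Y [258.2  17.2] [254, 0, 12, 37, 224] [ 1021. -4304.]
side Y [327.1  13.5] [298, 0, 84, 36, 949] [  261. -4629.]
side Y [335.   66.1] [255, 52, 134, 45, 2229] [  318. -1886.]
side Y [236.8 236.9] [229, 225, 17, 24, 295] [675. 119.]
side dark [[742.0, 18.0], [691.0, -46.0], [631.0, 34.0], [613.0, -129.0], [719.0, -144.0]]
```

Request:
carry_out([
  {"x":0.03,"y":0.056,"z":0.02},
  {"x":0.06,"y":0.112,"z":0.04},
  {"x":0.09,"y":0.168,"z":0.06},
  {"x":0.12,"y":0.224,"z":0.08},
  {"x":0.15,"y":0.28,"z":0.1},
])

```text
invalid input at $.targets[0]: expected keys x, y, z, ax, ay, az, hand
```

Request:
carry_out([
  {"x":0.028,"y":0.056},
  {"x":0.056,"y":0.112},
  {"x":0.084,"y":0.168},
  {"x":0.112,"y":0.224},
  {"x":0.14,"y":0.28},
])

```text
invalid input at $.targets[0]: expected keys x, y, z, ax, ay, az, hand
```

Request:
carry_out([
  {"x":0.01,"y":0.04},
  {"x":0.02,"y":0.08},
  {"x":0.02,"y":0.12},
  {"x":0.02,"y":0.12},
  {"x":0.02,"y":0.12},
])

```text
invalid input at $.targets[0]: expected keys x, y, z, ax, ay, az, hand
```

```bash
cat > look.py <<'E'
import sys,json
from h import *
from scipy.spatial.transform import Rotation as Ro
n=sys.argv[1]; s=ctrl.sense(); i=viewer.camera_info("wrist"); im=viewer.capture("wrist")
cv2.imwrite(f"pics/{n}.png",im); np.save(f"pics/{n}.npy",i,allow_pickle=True)
q=s["ee_rot"]; M=Ro.from_quat(np.roll(q,-1)).as_matrix()
print(s["time_s"],s["eef_pos"].round(1),"toolx",M[:,0].round(3),"tooly",M[:,1].round(3),"yaw_y",np.degrees(np.arctan2(M[1,1],M[0,1])).round(1),"grip",s["grip_width"],"cam",(-np.array(i["R"]).T@i["t"]).round(),"F",s["force"].round(1))
for nm,c,z in(("B80",BLUE,80),("R",RED,124),("Y",YEL,30)):
    for p,st in blobs(im,*c,40): print(nm,p,st.tolist(),onz(i,p,z,True)[:2].round(1))
E
python3 look.py w1; python3 -c "
from h import *
i=viewer.camera_info('wrist');print(i)"
```

```text
0.1 [ 195.6 -487.   230.8] toolx [-0.     0.001 -1.   ] tooly [ 0.373 -0.928 -0.001] yaw_y -68.1 grip 1.0016279396788288 cam [ 265. -460.  373.] F [ 0.1 -0.5 -0.5]
Y [  4.  324.7] [0, 319, 12, 15, 94] [-236.7 -108.4]
{'fx': 325.19226210127806, 'fy': 325.19226210127806, 'cx': 278.2377036635824, 'cy': 207.41961470695713, 'R': array([[ 0.37293608, -0.92785491, -0.00198559],
       [-0.88699705, -0.35714036,  0.29272343],
       [-0.27231401, -0.10740592, -0.95619509]]), 't': array([-524.87278399,  -38.24097382,  379.55294304])}
```

Request:
carry_out([
  {"x":0.03,"y":0.056,"z":0.02,"ax":0,"ay":0,"az":0,"hand":1},
  {"x":0.06,"y":0.112,"z":0.04,"ax":0,"ay":0,"az":0,"hand":1},
  {"x":0.09,"y":0.168,"z":0.06,"ax":0,"ay":0,"az":0,"hand":1},
  {"x":0.12,"y":0.224,"z":0.08,"ax":0,"ay":0,"az":0,"hand":1},
  {"x":0.15,"y":0.28,"z":0.1,"ax":0,"ay":0,"az":0,"hand":1},
])

```text
time_s: 0.78
eef_pos: [336.8, -222.6, 325.7]
ee_rot: [0.134, 0.694, 0.134, -0.694]
force: [0.6, -0.3, 0.1]
grip_width: 0.998
```

Request:
carry_out([
  {"x":0.028,"y":0.056,"z":0,"ax":0,"ay":0,"az":0,"hand":1},
  {"x":0.056,"y":0.112,"z":0,"ax":0,"ay":0,"az":0,"hand":1},
  {"x":0.084,"y":0.168,"z":0,"ax":0,"ay":0,"az":0,"hand":1},
  {"x":0.112,"y":0.224,"z":0,"ax":0,"ay":0,"az":0,"hand":1},
  {"x":0.14,"y":0.28,"z":0,"ax":0,"ay":0,"az":0,"hand":1},
])

```text
time_s: 1.4
eef_pos: [476.6, 57.2, 325.1]
ee_rot: [0.134, 0.694, 0.134, -0.694]
force: [1.1, -0.6, 0.0]
grip_width: 0.997
```

Request:
carry_out([
  {"x":0.01,"y":0.04,"z":0,"ax":0,"ay":0,"az":0,"hand":0.1},
  {"x":0.02,"y":0.08,"z":0,"ax":0,"ay":0,"az":0,"hand":0.1},
  {"x":0.02,"y":0.12,"z":0,"ax":0,"ay":0,"az":0,"hand":0.1},
  {"x":0.02,"y":0.12,"z":0,"ax":0,"ay":0,"az":0,"hand":0.1},
  {"x":0.02,"y":0.12,"z":0,"ax":0,"ay":0,"az":0,"hand":0.1},
])

```text
time_s: 2.02
eef_pos: [496.1, 174.6, 324.9]
ee_rot: [-0.134, -0.694, -0.134, 0.694]
force: [-0.2, -0.9, -0.2]
grip_width: 0.547
```

```bash
python3 look.py w2
```

```text
2.025 [496.1 174.6 324.9] toolx [-0. -0. -1.] tooly [ 0.373 -0.928  0.   ] yaw_y -68.1 grip 0.5470797924315529 cam [566. 202. 467.] F [-0.2 -0.9 -0.2]
B80 [80.4 27.6] [69, 16, 24, 24, 442] [589.8 496.5]
B80 [379.1  61.2] [368, 51, 23, 21, 375] [671. 114.]
B80 [391.  144.3] [380, 134, 23, 21, 367] [583.2  59. ]
B80 [267.  181.7] [256, 170, 22, 24, 389] [480.7 182.8]
B80 [459.2 181.5] [449, 172, 21, 20, 315] [581.2 -56.2]
B80 [376.1 201. ] [366, 191, 21, 21, 350] [509.9  45.3]
B80 [470.1 232.4] [445, 196, 52, 75, 1324] [ 524.2 -115.2]
B80 [507.2 257.5] [460, 206, 95, 101, 4645] [ 514.6 -215.3]
B80 [403.6 269. ] [395, 259, 19, 21, 291] [437.  -40.6]
R [183.8 133.6] [171, 122, 27, 25, 519] [507.2 288.4]
Y [364.9  67.9] [352, 48, 36, 34, 523] [666.7 117.3]
```

View pics/w2.png

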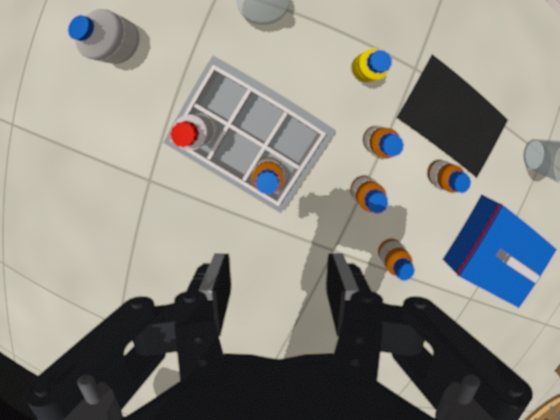

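Wrist view: crate ledge corners at about (214,58), (334,131), (282,211), (165,140). The red cap is at (184,134) and the boxed bottle at (267,181). Loose caps are at (391,144), (459,181), (376,201), (404,269). I'll rectify the crate at wall-top height.

```bash
cat > rect.py <<'E'
import sys
from h import *
def rect(n,z,x0,x1,y0,y1,k):
    im=cv2.imread(f"pics/{n}.png"); i=np.load(f"pics/{n}.npy",allow_pickle=True).item()
    # rows: x decreasing downward ; columns: y decreasing rightward
    X=np.arange(x1,x0,-1/k); Y=np.arange(y1,y0,-1/k)
    m=np.array([[proj(i,np.array([x,y,z]),True) for y in Y] for x in X],np.float32)
    return cv2.remap(im,m[...,0],m[...,1],cv2.INTER_CUBIC)
E
python3 - <<'E'
from rect import *
i=np.load("pics/w2.npy",allow_pickle=True).item()
P=np.array([onz(i,u,28,True)[:2] for u in((214,58),(334,131),(282,211),(165,140))]); print(P.round(),P.mean(0))
d=np.diff(np.vstack([P,P[:1]]),axis=0); print(np.linalg.norm(d,axis=1),np.degrees(np.arctan2(d[:,1],d[:,0])))
r=rect("w2",45,400,630,110,360,2.4); cv2.imwrite("pics/r2.png",r)
E
```

```text
[[602. 310.]
 [569. 122.]
 [438. 145.]
 [473. 336.]] [520.52194294 228.28510179]
[190.27943059 133.3941144  194.24682926 132.08667177] [-100.10998127  170.18466755   79.49289726  -11.53149401]
```

View pics/r2.png

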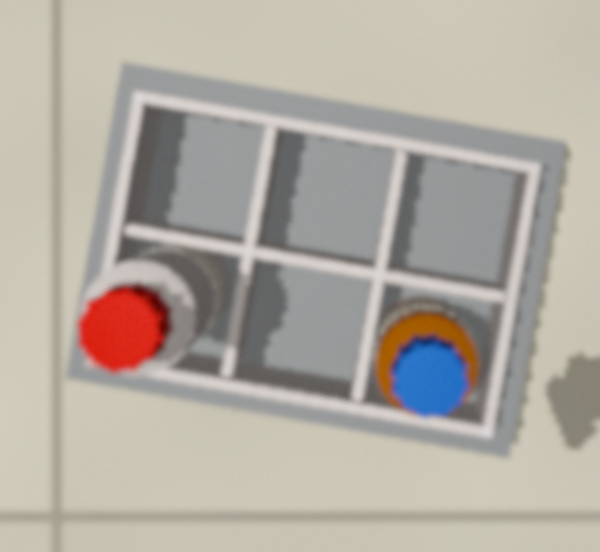

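Crate centre is about (520,230) with yaw -10°. The rectified walls measure 174x119 mm (true 172x116), so that checks. Tall bottle next: rotate the jaws onto crate x and go above it.

Request:
carry_out([
  {"x":0.002,"y":0.023,"z":-0.02,"ax":0,"ay":0,"az":0.18,"hand":0.1},
  {"x":0.004,"y":0.046,"z":-0.04,"ax":0,"ay":0,"az":0.36,"hand":0.1},
  {"x":0.006,"y":0.069,"z":-0.06,"ax":0,"ay":0,"az":0.54,"hand":0.1},
  {"x":0.008,"y":0.092,"z":-0.08,"ax":0,"ay":0,"az":0.72,"hand":0.1},
  {"x":0.009,"y":0.115,"z":-0.1,"ax":0,"ay":0,"az":0.9,"hand":0.1},
])

```text
time_s: 2.7
eef_pos: [505.6, 289.6, 224.6]
ee_rot: [0.424, 0.566, 0.424, -0.566]
force: [-0.0, 0.6, 0.9]
grip_width: 0.546
```

Request:
carry_out([
  {"x":0,"y":0,"z":-0.02,"ax":0,"ay":0,"az":0.114,"hand":0.1},
  {"x":0,"y":0,"z":-0.04,"ax":0,"ay":0,"az":0.114,"hand":0.1},
  {"x":0,"y":0,"z":-0.04,"ax":0,"ay":0,"az":0.114,"hand":0.1},
  {"x":0,"y":0,"z":-0.04,"ax":0,"ay":0,"az":0.114,"hand":0.1},
])

```text
time_s: 3.2
eef_pos: [505.7, 289.6, 186.2]
ee_rot: [0.454, 0.542, 0.454, -0.542]
force: [0.7, 0.7, 0.2]
grip_width: 0.548
```

```bash
python3 look.py w3
```

```text
3.2 [505.7 289.6 186.2] toolx [ 0.001  0.    -1.   ] tooly [ 0.985 -0.175  0.001] yaw_y -10.1 grip 0.5481306042142893 cam [519. 363. 328.] F [0.7 0.7 0.2]
B80 [270.6 314.4] [256, 298, 30, 33, 770] [480.7 187.3]
B80 [458.1 320.9] [449, 314, 17, 16, 104] [673.2 129.2]
B80 [384.  378.4] [377, 368, 16, 21, 221] [588.   68.6]
R [277.6 219.2] [257, 196, 42, 46, 1466] [506.2 293.2]
Y [439.8 298.3] [418, 283, 43, 32, 671] [673.3 127.4]
```

View pics/w3.png

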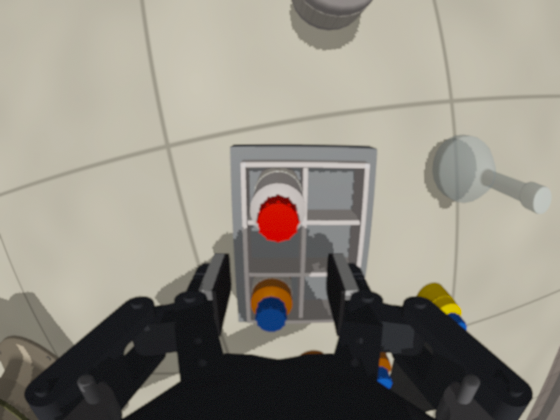

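The red cap sits centred between the fingers at (278,219), about (506,291). Descend, grip and lift.

Request:
carry_out([
  {"x":0,"y":0.001,"z":-0.045,"ax":0,"ay":0,"az":0,"hand":0.1},
  {"x":0,"y":0.001,"z":-0.085,"ax":0,"ay":0,"az":0,"hand":0.1},
  {"x":0,"y":0.001,"z":-0.085,"ax":0,"ay":0,"az":0,"hand":0.1},
  {"x":0,"y":0.001,"z":-0.085,"ax":0,"ay":0,"az":0,"hand":-0.6},
  {"x":0,"y":0.001,"z":-0.085,"ax":0,"ay":0,"az":0,"hand":-0.6},
], grip_force=50)

```text
time_s: 3.88
eef_pos: [506.2, 291.5, 102.6]
ee_rot: [0.455, 0.543, 0.454, -0.54]
force: [-0.9, 0.2, 7.2]
grip_width: 0.313
```

Request:
carry_out([
  {"x":0,"y":0,"z":0,"ax":0,"ay":0,"az":0,"hand":-1},
  {"x":0,"y":0,"z":0,"ax":0,"ay":0,"az":0,"hand":-1},
  {"x":0,"y":0,"z":0.02,"ax":0,"ay":0,"az":0,"hand":-1},
  {"x":0,"y":0,"z":0.06,"ax":0,"ay":0,"az":0,"hand":-1},
  {"x":0,"y":0,"z":0.1,"ax":0,"ay":0,"az":0,"hand":-1},
], grip_force=50)

```text
time_s: 4.5
eef_pos: [505.1, 291.0, 202.3]
ee_rot: [0.455, 0.542, 0.454, -0.541]
force: [-0.1, 0.0, -1.6]
grip_width: 0.301
```

```bash
python3 look.py w4; python3 - <<'E'
from h import *
im=viewer.capture("side"); cv2.imwrite("pics/s4.png",cv2.resize(im[140:320,200:400],None,fx=3,fy=3))
i=np.load("pics/w2.npy",allow_pickle=True).item()
P=np.array([onz(i,u,3,True)[:2] for u in((433,55),(508,121),(479,177),(397,115))]); print(P.round(),P.mean(0))
E
```

```text
4.5 [505.1 291.  202.3] toolx [ 0.001  0.    -1.   ] tooly [ 0.985 -0.174  0.001] yaw_y -10.0 grip 0.30110114374588154 cam [518. 364. 345.] F [-0.1  0.  -1.6]
B80 [448.  319.3] [435, 308, 25, 25, 411] [668.5 122.7]
B80 [269.8 318.2] [260, 314, 22, 8, 88] [476.1 172.8]
B80 [375.7 372.6] [366, 361, 23, 23, 276] [581.6  65.4]
R [278.3 280.4] [248, 244, 62, 71, 3573] [496.4 239.5]
Y [431.  297.1] [412, 278, 44, 42, 1019] [668.3 121.8]
[[ 743.   22.]
 [ 720. -154.]
 [ 607. -141.]
 [ 630.   40.]] [675.19914098 -58.14135043]
```

View pics/s4.png

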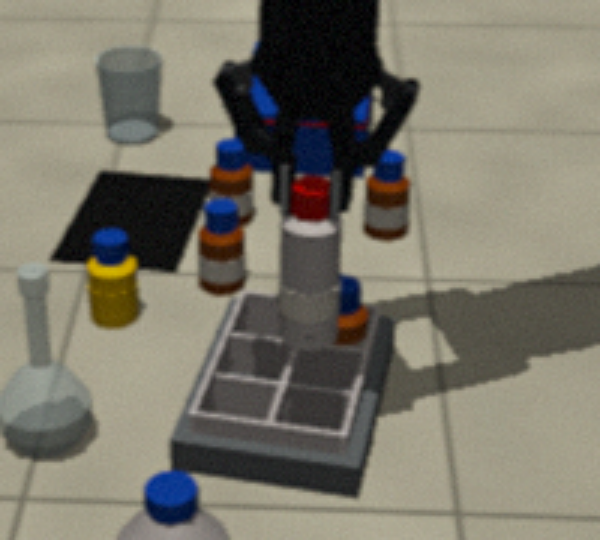

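Held upright. Mat centre is about (675,-58), so I place the bottle at (668,-55).

Request:
carry_out([
  {"x":0.02,"y":-0.056,"z":0,"ax":0,"ay":0,"az":0,"hand":-1},
  {"x":0.04,"y":-0.112,"z":0,"ax":0,"ay":0,"az":0,"hand":-1},
  {"x":0.06,"y":-0.168,"z":0,"ax":0,"ay":0,"az":0,"hand":-1},
  {"x":0.085,"y":-0.224,"z":0,"ax":0,"ay":0,"az":0,"hand":-1},
  {"x":0.11,"y":-0.276,"z":0,"ax":0,"ay":0,"az":0,"hand":-1},
])

```text
time_s: 5.22
eef_pos: [615.5, 13.0, 200.2]
ee_rot: [0.454, 0.542, 0.454, -0.542]
force: [0.0, 0.5, -1.4]
grip_width: 0.306
```

Request:
carry_out([
  {"x":0.03,"y":-0.04,"z":0,"ax":0,"ay":0,"az":0,"hand":-1},
  {"x":0.053,"y":-0.07,"z":0,"ax":0,"ay":0,"az":0,"hand":-1},
  {"x":0.053,"y":-0.07,"z":-0.03,"ax":0,"ay":0,"az":0,"hand":-1},
  {"x":0.053,"y":-0.07,"z":-0.06,"ax":0,"ay":0,"az":0,"hand":-1},
  {"x":0.053,"y":-0.07,"z":-0.08,"ax":0,"ay":0,"az":0,"hand":-1},
])

```text
time_s: 5.85
eef_pos: [667.5, -54.9, 118.3]
ee_rot: [-0.454, -0.541, -0.455, 0.542]
force: [-0.2, 0.8, -1.0]
grip_width: 0.308
```

```bash
python3 - <<'E'
from h import *
print(ctrl.sense()["eef_pos"],ctrl.sense()["force"])
im=viewer.capture("scene"); cv2.imwrite("pics/c5.png",cv2.resize(im[150:310,180:380],None,fx=3,fy=3))
E
```

```text
[667.49813917 -54.91803775 118.29156629] [-0.20932651  0.79354859 -0.97754704]
```

View pics/c5.png

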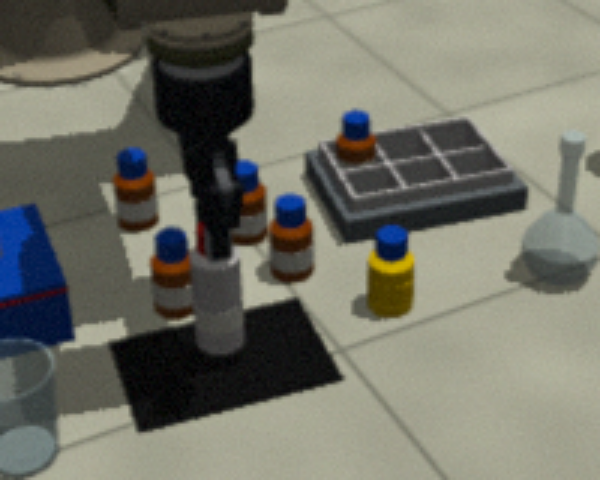

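The bottle's foot is over the mat at about crop (220,350). Lower, release, rise.

Request:
carry_out([
  {"x":0,"y":0,"z":-0.01,"ax":0,"ay":0,"az":0,"hand":-1},
  {"x":0,"y":0,"z":-0.0165,"ax":0,"ay":0,"az":0,"hand":-1},
  {"x":0,"y":0,"z":-0.0165,"ax":0,"ay":0,"az":0,"hand":-1},
  {"x":0,"y":0,"z":-0.0165,"ax":0,"ay":0,"az":0,"hand":0.1},
  {"x":0,"y":0,"z":-0.0165,"ax":0,"ay":0,"az":0,"hand":0.1},
])

```text
time_s: 6.52
eef_pos: [668.4, -55.0, 104.3]
ee_rot: [0.455, 0.542, 0.454, -0.542]
force: [0.1, 0.3, -0.5]
grip_width: 0.553
```

Request:
carry_out([
  {"x":0,"y":0,"z":0,"ax":0,"ay":0,"az":0,"hand":0.1},
  {"x":0,"y":0,"z":0.03,"ax":0,"ay":0,"az":0,"hand":0.1},
  {"x":0,"y":0,"z":0.08,"ax":0,"ay":0,"az":0,"hand":0.1},
  {"x":-0.04,"y":0,"z":0.11,"ax":0,"ay":0,"az":0,"hand":0.1},
  {"x":-0.09,"y":0,"z":0.11,"ax":0,"ay":0,"az":0,"hand":0.1},
])

```text
time_s: 7.15
eef_pos: [578.1, -55.2, 216.0]
ee_rot: [0.456, 0.543, 0.453, -0.541]
force: [0.7, -0.0, -0.2]
grip_width: 0.548
```

```bash
python3 look.py w6
```

```text
7.15 [578.1 -55.2 216. ] toolx [ 0.005 -0.002 -1.   ] tooly [ 0.985 -0.174  0.005] yaw_y -10.0 grip 0.5478774480669844 cam [590.  18. 358.] F [ 0.7 -0.  -0.2]
B80 [349.4   5.5] [335, 0, 32, 14, 343] [669. 102.]
B80 [261.   71.1] [245, 56, 33, 31, 768] [583.7  54. ]
B80 [181.4 104.2] [165, 89, 34, 31, 768] [510.9  40.4]
B80 [282.4 201.3] [268, 185, 30, 33, 744] [581.8 -61.2]
B80 [132.8 210.9] [118, 197, 30, 29, 661] [439.  -45.1]
B80 [264.  275.9] [230, 264, 69, 25, 1345] [ 551.5 -132.3]
B80 [189.3 280.8] [184, 271, 11, 21, 41] [ 475.8 -126.4]
B80 [265.4 323.3] [218, 289, 87, 71, 4760] [ 541.6 -189.7]
R [387.3 189.8] [368, 171, 39, 40, 1157] [664.6 -53.5]
Y [337.5  19.2] [319, 0, 48, 36, 935] [667.7 103.1]
Y [540.7 412.7] [519, 401, 41, 19, 479] [1124.4 -721. ]
```

Request:
carry_out([
  {"x":0.003,"y":-0.006,"z":-0.055,"ax":0,"ay":0,"az":0,"hand":0.1},
  {"x":0.003,"y":-0.006,"z":-0.11,"ax":0,"ay":0,"az":0,"hand":0.1},
  {"x":0.003,"y":-0.006,"z":-0.158,"ax":0,"ay":0,"az":0,"hand":0.1},
  {"x":0.003,"y":-0.006,"z":-0.158,"ax":0,"ay":0,"az":0,"hand":0.1},
  {"x":0.003,"y":-0.006,"z":-0.158,"ax":0,"ay":0,"az":0,"hand":-0.5},
])

```text
time_s: 7.82
eef_pos: [582.3, -61.3, 57.8]
ee_rot: [0.455, 0.542, 0.453, -0.541]
force: [0.8, 0.2, -0.3]
grip_width: 0.352
```

Request:
carry_out([
  {"x":0,"y":0,"z":0,"ax":0,"ay":0,"az":0,"hand":-1},
  {"x":0,"y":0,"z":0,"ax":0,"ay":0,"az":0,"hand":-1},
  {"x":0,"y":0,"z":0,"ax":0,"ay":0,"az":0,"hand":-1},
  {"x":0,"y":0,"z":0.05,"ax":0,"ay":0,"az":0,"hand":-1},
  {"x":0,"y":0,"z":0.105,"ax":0,"ay":0,"az":0,"hand":-1},
])

```text
time_s: 8.45
eef_pos: [580.8, -60.9, 162.6]
ee_rot: [-0.454, -0.542, -0.454, 0.542]
force: [0.9, -0.3, 0.2]
grip_width: 0.313
```

```bash
python3 look.py w7
```

```text
8.45 [580.8 -60.9 162.6] toolx [-0.  0. -1.] tooly [ 0.985 -0.174 -0.   ] yaw_y -10.0 grip 0.31271485985218384 cam [594.  12. 305.] F [ 0.9 -0.3  0.2]
B80 [252.9  55.6] [233, 36, 41, 40, 1203] [583.8  53.5]
B80 [157.6  97.3] [138, 79, 41, 38, 1169] [511.9  40. ]
B80 [105.  224.1] [88, 207, 35, 36, 945] [440.5 -44.9]
B80 [275.7 306. ] [239, 249, 71, 111, 5972] [ 565.2 -138.8]
B80 [192.5 294.3] [177, 288, 36, 16, 359] [ 498.8 -117.3]
B80 [186.2 367.8] [178, 356, 15, 24, 203] [ 464.9 -201.4]
R [408. 202.] [384, 178, 48, 50, 1756] [663.1 -52.6]
Y [344.9   7.2] [323, 0, 48, 19, 647] [665.8  94.3]
Y [546.1 414.6] [526, 406, 34, 14, 265] [1061.3 -624.4]
```

Request:
carry_out([
  {"x":0,"y":0.06,"z":0,"ax":0,"ay":0,"az":0,"hand":-1},
  {"x":0,"y":0.12,"z":0,"ax":0,"ay":0,"az":0,"hand":-1},
  {"x":-0.008,"y":0.18,"z":0,"ax":0,"ay":0,"az":0,"hand":-1},
  {"x":-0.016,"y":0.24,"z":0,"ax":0,"ay":0,"az":0,"hand":-1},
  {"x":-0.024,"y":0.3,"z":0,"ax":0,"ay":0,"az":0,"hand":-1},
])

```text
time_s: 9.12
eef_pos: [556.8, 241.0, 161.6]
ee_rot: [0.455, 0.542, 0.454, -0.541]
force: [0.3, 0.0, -1.6]
grip_width: 0.31
```

Request:
carry_out([
  {"x":0,"y":0.03,"z":0,"ax":0,"ay":0,"az":0,"hand":-1},
  {"x":0,"y":0.041,"z":0,"ax":0,"ay":0,"az":0,"hand":-1},
  {"x":0,"y":0.041,"z":-0.02,"ax":0,"ay":0,"az":0,"hand":-1},
  {"x":0,"y":0.041,"z":-0.035,"ax":0,"ay":0,"az":0,"hand":-1},
  {"x":0,"y":0.041,"z":-0.035,"ax":0,"ay":0,"az":0,"hand":-1},
])

```text
time_s: 9.75
eef_pos: [556.9, 279.1, 124.7]
ee_rot: [-0.454, -0.541, -0.454, 0.543]
force: [0.3, 1.0, -1.0]
grip_width: 0.31
```

```bash
python3 look.py w8; python3 - <<'E'
from h import *
i=np.load("pics/w3.npy",allow_pickle=True).item()
print("flask",onz(i,(463,168),30,True)); print("neck",onz(i,(541,199),145,True))
E
```

```text
9.75 [556.9 279.1 124.7] toolx [-0.002 -0.001 -1.   ] tooly [ 0.985 -0.175 -0.002] yaw_y -10.1 grip 0.31024332823121314 cam [570. 352. 267.] F [ 0.3  1.  -1. ]
B80 [278.1 284.9] [248, 249, 62, 71, 3551] [550.5 243.1]
B80 [189.9 360.6] [186, 355, 7, 12, 55] [468.4 182.5]
Y [404.4 344.8] [398, 337, 14, 17, 110] [656.7 116.8]
flask [700.14544987 281.47744073  30.        ]
neck [706.18837538 279.20464902 145.        ]
```

View pics/w8.png

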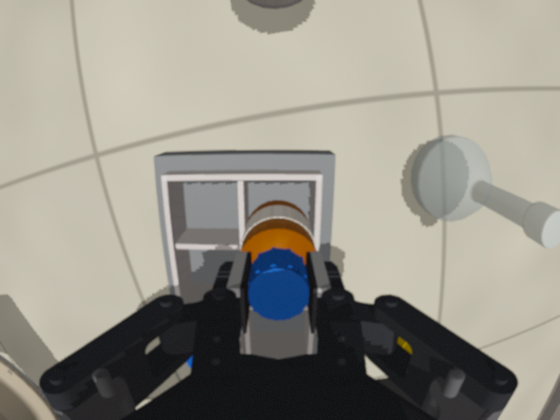

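```bash
python3 - <<'E'
from h import *
i=np.load("pics/w8.npy",allow_pickle=True).item()
a=np.radians(-10);ex=np.array([np.cos(a),np.sin(a)]);ey=np.array([-np.sin(a),np.cos(a)]);c=np.array([520,230])
for u,z in(((165,178),45),((322,178),45),((240,182),44),((179,247),44),((156,154),28),((334,152),28)):
    p=onz(i,u,z,True)[:2]; print(u,p.round(1),((p-c)@ex).round(1),((p-c)@ey).round(1))
p=np.array([556.9,279.1]);print(((p-c)@ex).round(1),((p-c)@ey).round(1))
E
```

```text
(165, 178) [481.1 321.6] -54.3 83.5
(322, 178) [592.  301.2] 58.5 82.6
(240, 182) [534.7 308.2] 0.9 79.6
(179, 247) [476.8 266.9] -49.0 28.8
(156, 154) [471.5 339.2] -66.7 99.2
(334, 152) [605.4 315.4] 69.3 99.0
27.8 54.8
```

The crate model checks to within 1-2 mm. Insert the bottle.

Request:
carry_out([
  {"x":0.001,"y":0.001,"z":-0.03,"ax":0,"ay":0,"az":0,"hand":-1},
  {"x":0.001,"y":0.001,"z":-0.05,"ax":0,"ay":0,"az":0,"hand":-1},
  {"x":0.001,"y":0.001,"z":-0.062,"ax":0,"ay":0,"az":0,"hand":-1},
  {"x":0.001,"y":0.001,"z":-0.062,"ax":0,"ay":0,"az":0,"hand":-1},
])

```text
time_s: 10.3
eef_pos: [558.3, 280.9, 63.8]
ee_rot: [-0.454, -0.542, -0.454, 0.542]
force: [-0.6, -0.1, -1.3]
grip_width: 0.307
```

Request:
carry_out([
  {"x":0,"y":0,"z":0,"ax":0,"ay":0,"az":0,"hand":0},
  {"x":0,"y":0,"z":0,"ax":0,"ay":0,"az":0,"hand":0},
  {"x":0,"y":0,"z":0.04,"ax":0,"ay":0,"az":0,"hand":0},
  {"x":0,"y":-0.01,"z":0.1,"ax":0,"ay":0,"az":0,"hand":0.1},
  {"x":0,"y":-0.05,"z":0.13,"ax":0,"ay":0,"az":0,"hand":0.1},
])

```text
time_s: 10.92
eef_pos: [558.7, 231.9, 197.5]
ee_rot: [0.456, 0.543, 0.454, -0.539]
force: [0.4, -0.1, 0.0]
grip_width: 0.547
```

Request:
carry_out([
  {"x":0.008,"y":-0.058,"z":0,"ax":0,"ay":0,"az":0,"hand":0.1},
  {"x":0.015,"y":-0.116,"z":0,"ax":0,"ay":0,"az":0,"hand":0.1},
  {"x":0.025,"y":-0.174,"z":0,"ax":0,"ay":0,"az":0,"hand":0.1},
  {"x":0.025,"y":-0.174,"z":0,"ax":0,"ay":0,"az":0,"hand":0.1},
])

```text
time_s: 11.42
eef_pos: [583.7, 53.5, 194.2]
ee_rot: [0.453, 0.543, 0.453, -0.543]
force: [0.6, 0.6, -0.8]
grip_width: 0.548
```

```bash
python3 look.py w9
```

```text
11.425 [583.7  53.5 194.2] toolx [ 0.001 -0.001 -1.   ] tooly [ 0.984 -0.179  0.001] yaw_y -10.3 grip 0.5481887877969573 cam [597. 127. 336.] F [ 0.6  0.6 -0.8]
B80 [129.7  78.1] [112, 62, 36, 32, 900] [482.4 181.3]
B80 [372.1 114.6] [355, 99, 35, 32, 880] [671.  112.2]
B80 [277.2 198. ] [261, 181, 33, 35, 881] [583.9  57.4]
B80 [197.2 227.2] [181, 210, 33, 35, 852] [511.6  44.3]
B80 [270.5 350.4] [222, 343, 86, 16, 898] [ 547.9 -100.9]
R [393.6 300.7] [383, 297, 20, 9, 119] [663.6 -32.1]
Y [351.3 113.7] [335, 92, 43, 46, 910] [665.1 113. ]
Y [542.1 416.3] [529, 411, 24, 9, 119] [1101.9 -585.2]
```

Request:
carry_out([
  {"x":0,"y":0.002,"z":-0.05,"ax":0,"ay":0,"az":0,"hand":0.1},
  {"x":0,"y":0.002,"z":-0.1,"ax":0,"ay":0,"az":0,"hand":0.1},
  {"x":0,"y":0.002,"z":-0.136,"ax":0,"ay":0,"az":0,"hand":0.1},
  {"x":0,"y":0.002,"z":-0.136,"ax":0,"ay":0,"az":0,"hand":0.1},
  {"x":0,"y":0.002,"z":-0.136,"ax":0,"ay":0,"az":0,"hand":-0.5},
])

```text
time_s: 12.1
eef_pos: [584.0, 59.7, 59.5]
ee_rot: [0.455, 0.542, 0.454, -0.541]
force: [-0.0, -0.9, 0.5]
grip_width: 0.352
```

Request:
carry_out([
  {"x":0,"y":0,"z":0,"ax":0,"ay":0,"az":0,"hand":-1},
  {"x":0,"y":0,"z":0,"ax":0,"ay":0,"az":0,"hand":-1},
  {"x":0,"y":0,"z":0,"ax":0,"ay":0,"az":0,"hand":-1},
  {"x":0,"y":0,"z":0.05,"ax":0,"ay":0,"az":0,"hand":-1},
  {"x":0,"y":0,"z":0.105,"ax":0,"ay":0,"az":0,"hand":-1},
])

```text
time_s: 12.72
eef_pos: [582.7, 59.1, 164.4]
ee_rot: [-0.454, -0.542, -0.455, 0.542]
force: [1.6, -0.1, -1.4]
grip_width: 0.309
```

```bash
python3 look.py w10
```

```text
12.725 [582.7  59.1 164.4] toolx [-0.001  0.    -1.   ] tooly [ 0.985 -0.174 -0.001] yaw_y -10.0 grip 0.30916371405004595 cam [596. 132. 307.] F [ 1.6 -0.1 -1.4]
B80 [116.7  81.1] [97, 63, 41, 37, 1136] [482.8 181.3]
B80 [386.  123.4] [367, 106, 39, 36, 1133] [670.5 112.5]
B80 [191.8 245.6] [173, 227, 38, 38, 1048] [512.1  45.1]
B80 [278.  286.5] [248, 251, 61, 70, 3404] [572.   -1.5]
B80 [152.7 344.4] [145, 337, 15, 15, 121] [441.4 -50.4]
R [404.6 345.4] [397, 337, 16, 18, 141] [663.1 -49.8]
Y [361.5 120.3] [342, 97, 51, 51, 1177] [665.1 113.6]
```

Request:
carry_out([
  {"x":-0.011,"y":0.056,"z":0,"ax":0,"ay":0,"az":0,"hand":-1},
  {"x":-0.022,"y":0.112,"z":0,"ax":0,"ay":0,"az":0,"hand":-1},
  {"x":-0.0335,"y":0.1675,"z":0,"ax":0,"ay":0,"az":0,"hand":-1},
  {"x":-0.0335,"y":0.1675,"z":-0.02,"ax":0,"ay":0,"az":0,"hand":-1},
  {"x":-0.0335,"y":0.1675,"z":-0.03,"ax":0,"ay":0,"az":0,"hand":-1},
])

```text
time_s: 13.4
eef_pos: [549.2, 226.9, 132.2]
ee_rot: [-0.455, -0.541, -0.455, 0.542]
force: [0.4, -0.6, -1.0]
grip_width: 0.309
```

Request:
carry_out([
  {"x":0,"y":0,"z":-0.02,"ax":0,"ay":0,"az":0,"hand":-1},
  {"x":0,"y":0,"z":-0.045,"ax":0,"ay":0,"az":0,"hand":-1},
  {"x":0,"y":0,"z":-0.0705,"ax":0,"ay":0,"az":0,"hand":-1},
  {"x":0,"y":0,"z":-0.0705,"ax":0,"ay":0,"az":0,"hand":-1},
])

```text
time_s: 13.9
eef_pos: [549.6, 225.7, 61.5]
ee_rot: [-0.454, -0.542, -0.454, 0.542]
force: [-0.8, -0.5, -1.3]
grip_width: 0.309
```

Request:
carry_out([
  {"x":0,"y":0,"z":0,"ax":0,"ay":0,"az":0,"hand":0},
  {"x":0,"y":0,"z":0,"ax":0,"ay":0,"az":0,"hand":0},
  {"x":0,"y":0,"z":0.04,"ax":0,"ay":0,"az":0,"hand":0},
  {"x":0,"y":-0.01,"z":0.1,"ax":0,"ay":0,"az":0,"hand":0.1},
  {"x":-0.01,"y":-0.05,"z":0.13,"ax":0,"ay":0,"az":0,"hand":0.1},
])

```text
time_s: 14.52
eef_pos: [540.5, 177.0, 195.8]
ee_rot: [0.456, 0.543, 0.454, -0.54]
force: [1.0, 0.1, 0.0]
grip_width: 0.554
```

Request:
carry_out([
  {"x":-0.01,"y":-0.055,"z":0,"ax":0,"ay":0,"az":0,"hand":0.1},
  {"x":-0.02,"y":-0.11,"z":0,"ax":0,"ay":0,"az":0,"hand":0.1},
  {"x":-0.029,"y":-0.132,"z":0,"ax":0,"ay":0,"az":0,"hand":0.1},
  {"x":-0.029,"y":-0.132,"z":0,"ax":0,"ay":0,"az":0,"hand":0.1},
])

```text
time_s: 15.02
eef_pos: [510.5, 43.4, 192.8]
ee_rot: [0.454, 0.543, 0.453, -0.542]
force: [-0.1, 0.8, -0.3]
grip_width: 0.555
```

```bash
python3 look.py w11
```

```text
15.025 [510.5  43.4 192.8] toolx [ 0.001 -0.    -1.   ] tooly [ 0.984 -0.177  0.001] yaw_y -10.2 grip 0.5546769944305198 cam [524. 116. 335.] F [-0.1  0.8 -0.3]
B80 [287.2   1.1] [278, 0, 20, 4, 57] [546.6 203.4]
B80 [208.7  42.8] [191, 25, 37, 36, 969] [480.5 181.3]
B80 [447.   95.3] [430, 80, 34, 31, 819] [667.8 111.9]
B80 [275.8 202.9] [259, 185, 34, 36, 890] [508.9  43.8]
B80 [298.5 344.8] [260, 331, 79, 28, 1644] [ 504.8 -107.2]
R [466.8 287.4] [451, 270, 33, 35, 831] [659.6 -46.6]
Y [420.1  96.6] [400, 75, 49, 43, 1249] [664.6 112. ]
Y [547.2 415.1] [529, 407, 31, 13, 219] [1049. -600.]
```

View pics/w11.png

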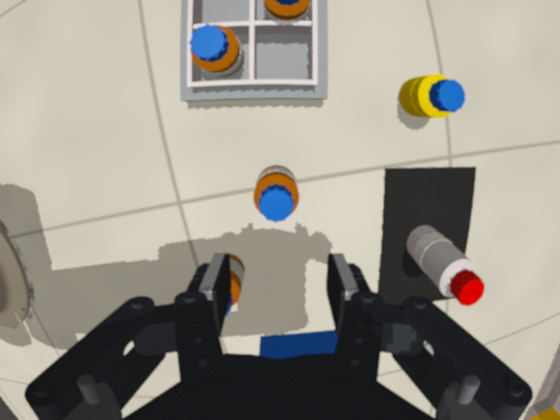

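All as expected: bottle under the gripper at (276,203), red on the mat upright, and bottles standing in the crate.

Request:
carry_out([
  {"x":-0.001,"y":-0.001,"z":-0.05,"ax":0,"ay":0,"az":0,"hand":0.1},
  {"x":-0.001,"y":-0.001,"z":-0.1,"ax":0,"ay":0,"az":0,"hand":0.1},
  {"x":-0.001,"y":-0.001,"z":-0.135,"ax":0,"ay":0,"az":0,"hand":0.1},
  {"x":-0.001,"y":-0.001,"z":-0.135,"ax":0,"ay":0,"az":0,"hand":0.1},
  {"x":-0.001,"y":-0.001,"z":-0.135,"ax":0,"ay":0,"az":0,"hand":-0.5},
])

```text
time_s: 15.7
eef_pos: [510.7, 44.0, 58.6]
ee_rot: [0.455, 0.542, 0.454, -0.541]
force: [-1.5, -0.7, 0.4]
grip_width: 0.351
```

Request:
carry_out([
  {"x":0,"y":0,"z":0,"ax":0,"ay":0,"az":0,"hand":-1},
  {"x":0,"y":0,"z":0,"ax":0,"ay":0,"az":0,"hand":-1},
  {"x":0,"y":0,"z":0,"ax":0,"ay":0,"az":0,"hand":-1},
  {"x":0,"y":0,"z":0.05,"ax":0,"ay":0,"az":0,"hand":-1},
  {"x":0,"y":0,"z":0.105,"ax":0,"ay":0,"az":0,"hand":-1},
])

```text
time_s: 16.32
eef_pos: [509.2, 43.6, 163.7]
ee_rot: [-0.454, -0.542, -0.455, 0.542]
force: [0.2, 0.2, -1.2]
grip_width: 0.31
```

```bash
python3 look.py w12
```

```text
16.325 [509.2  43.6 163.7] toolx [-0.001  0.    -1.   ] tooly [ 0.985 -0.174 -0.001] yaw_y -10.0 grip 0.31006888816332 cam [522. 117. 306.] F [ 0.2  0.2 -1.2]
B80 [203.   34.5] [182, 14, 42, 41, 1246] [480.7 181.2]
B80 [465.8  95.3] [447, 79, 38, 34, 1015] [666.9 112. ]
B80 [278.3 284.9] [247, 249, 63, 71, 3548] [499.  -15.1]
B80 [288.7 353.1] [261, 348, 57, 11, 381] [495.5 -90. ]
B80 [369.5 364.5] [365, 356, 12, 15, 105] [ 569.9 -124.1]
R [483.6 304.5] [466, 286, 36, 38, 965] [658.3 -45.1]
Y [434.9  96.6] [412, 72, 55, 48, 1575] [664.5 111.8]
Y [550.3 416.2] [537, 411, 23, 9, 125] [1013.8 -543.7]
```

Request:
carry_out([
  {"x":0.01,"y":0.045,"z":0,"ax":0,"ay":0,"az":0,"hand":-1},
  {"x":0.02,"y":0.09,"z":0,"ax":0,"ay":0,"az":0,"hand":-1},
  {"x":0.03,"y":0.127,"z":0,"ax":0,"ay":0,"az":0,"hand":-1},
  {"x":0.03,"y":0.127,"z":-0.02,"ax":0,"ay":0,"az":0,"hand":-1},
  {"x":0.03,"y":0.127,"z":-0.03,"ax":0,"ay":0,"az":0,"hand":-1},
])

```text
time_s: 17.0
eef_pos: [539.2, 170.7, 131.3]
ee_rot: [-0.454, -0.541, -0.455, 0.542]
force: [1.0, -0.5, -1.0]
grip_width: 0.309
```

Request:
carry_out([
  {"x":0,"y":0,"z":-0.02,"ax":0,"ay":0,"az":0,"hand":-1},
  {"x":0,"y":0,"z":-0.045,"ax":0,"ay":0,"az":0,"hand":-1},
  {"x":0,"y":0,"z":-0.07,"ax":0,"ay":0,"az":0,"hand":-1},
  {"x":0,"y":0,"z":-0.07,"ax":0,"ay":0,"az":0,"hand":-1},
])

```text
time_s: 17.5
eef_pos: [539.3, 170.0, 61.5]
ee_rot: [-0.454, -0.542, -0.454, 0.542]
force: [0.8, 1.1, -1.2]
grip_width: 0.305
```

Request:
carry_out([
  {"x":0,"y":0,"z":0,"ax":0,"ay":0,"az":0,"hand":0},
  {"x":0,"y":0,"z":0,"ax":0,"ay":0,"az":0,"hand":0},
  {"x":0,"y":0,"z":0.04,"ax":0,"ay":0,"az":0,"hand":0},
  {"x":0,"y":-0.01,"z":0.1,"ax":0,"ay":0,"az":0,"hand":0.1},
  {"x":-0.03,"y":-0.045,"z":0.13,"ax":0,"ay":0,"az":0,"hand":0.1},
])

```text
time_s: 18.12
eef_pos: [510.9, 125.5, 195.4]
ee_rot: [0.456, 0.543, 0.454, -0.54]
force: [0.4, -1.4, -0.4]
grip_width: 0.547
```

Request:
carry_out([
  {"x":-0.02,"y":-0.05,"z":0,"ax":0,"ay":0,"az":0,"hand":0.1},
  {"x":-0.045,"y":-0.1,"z":0,"ax":0,"ay":0,"az":0,"hand":0.1},
  {"x":-0.073,"y":-0.15,"z":0,"ax":0,"ay":0,"az":0,"hand":0.1},
  {"x":-0.073,"y":-0.17,"z":0,"ax":0,"ay":0,"az":0,"hand":0.1},
  {"x":-0.073,"y":-0.17,"z":0,"ax":0,"ay":0,"az":0,"hand":0.1},
])

```text
time_s: 18.75
eef_pos: [436.6, -45.5, 192.6]
ee_rot: [0.454, 0.543, 0.453, -0.542]
force: [-0.0, 0.7, -0.6]
grip_width: 0.553
```

```bash
python3 look.py w13
```

```text
18.75 [436.6 -45.5 192.6] toolx [ 0.001 -0.    -1.   ] tooly [ 0.984 -0.177  0.001] yaw_y -10.2 grip 0.5526684556251457 cam [450.  28. 335.] F [-0.   0.7 -0.6]
B80 [493.9   7. ] [479, 0, 30, 18, 432] [663.6 104.3]
B80 [274.3 203. ] [258, 186, 33, 35, 903] [433.8 -44.8]
B80 [392.5 271.6] [358, 258, 72, 28, 1292] [ 529.6 -129. ]
B80 [317.5 280.1] [309, 269, 18, 25, 388] [ 459.1 -122.7]
B80 [407.3 293.6] [375, 282, 61, 25, 889] [ 544.6 -157.7]
B80 [324.2 327. ] [313, 296, 26, 59, 1177] [ 459.1 -177.9]
B80 [399.1 380.3] [384, 352, 34, 49, 834] [ 539.4 -284.9]
R [534.9 181.3] [519, 165, 32, 34, 829] [655.6 -51.4]
Y [466.5  16.7] [445, 0, 54, 34, 1183] [663.2 105.6]
Y [551.7 411. ] [540, 398, 20, 22, 294] [ 986.1 -679.1]
```

Request:
carry_out([
  {"x":-0.002,"y":0,"z":-0.05,"ax":0,"ay":0,"az":0,"hand":0.1},
  {"x":-0.002,"y":0,"z":-0.1,"ax":0,"ay":0,"az":0,"hand":0.1},
  {"x":-0.002,"y":0,"z":-0.135,"ax":0,"ay":0,"az":0,"hand":0.1},
  {"x":-0.002,"y":0,"z":-0.135,"ax":0,"ay":0,"az":0,"hand":0.1},
  {"x":-0.002,"y":0,"z":-0.135,"ax":0,"ay":0,"az":0,"hand":-0.5},
])

```text
time_s: 19.42
eef_pos: [435.5, -44.2, 58.4]
ee_rot: [0.455, 0.542, 0.454, -0.541]
force: [-0.2, 0.6, 1.1]
grip_width: 0.353
```

Request:
carry_out([
  {"x":0,"y":0,"z":0,"ax":0,"ay":0,"az":0,"hand":-1},
  {"x":0,"y":0,"z":0,"ax":0,"ay":0,"az":0,"hand":-1},
  {"x":0,"y":0,"z":0,"ax":0,"ay":0,"az":0,"hand":-1},
  {"x":0,"y":0,"z":0.05,"ax":0,"ay":0,"az":0,"hand":-1},
  {"x":0,"y":0,"z":0.105,"ax":0,"ay":0,"az":0,"hand":-1},
])

```text
time_s: 20.05
eef_pos: [434.2, -44.3, 163.8]
ee_rot: [-0.454, -0.542, -0.455, 0.542]
force: [0.5, -0.3, -0.8]
grip_width: 0.307
```

```bash
python3 look.py w14
```

```text
20.05 [434.2 -44.3 163.8] toolx [-0.001  0.    -1.   ] tooly [ 0.985 -0.174 -0.001] yaw_y -10.0 grip 0.3072977601960242 cam [447.  29. 306.] F [ 0.5 -0.3 -0.8]
B80 [515.    5.1] [499, 0, 32, 14, 333] [662.3 101.3]
B80 [278.1 286.2] [248, 251, 62, 70, 3477] [ 423.7 -104.3]
B80 [392.2 285.9] [342, 270, 102, 34, 2038] [ 517.6 -123.7]
B80 [434.1 308.9] [411, 297, 39, 30, 643] [ 559.  -159.8]
B80 [404.2 344.9] [396, 336, 17, 19, 161] [ 530.2 -195.8]
B80 [372.  369.2] [364, 355, 18, 28, 277] [ 497.5 -220. ]
B80 [407.1 397.6] [395, 385, 27, 25, 210] [ 538.6 -283.5]
R [551.3 190.1] [541, 173, 19, 37, 525] [644.8 -48.5]
Y [484.2  14.3] [460, 0, 58, 32, 1253] [662.9 103.6]
Y [556.  413.5] [550, 403, 10, 17, 96] [ 959.3 -635.4]
```

Request:
carry_out([
  {"x":0.012,"y":0.056,"z":0,"ax":0,"ay":0,"az":0,"hand":-1},
  {"x":0.024,"y":0.112,"z":0,"ax":0,"ay":0,"az":0,"hand":-1},
  {"x":0.036,"y":0.168,"z":0,"ax":0,"ay":0,"az":0,"hand":-1},
  {"x":0.048,"y":0.224,"z":0,"ax":0,"ay":0,"az":0,"hand":-1},
  {"x":0.06,"y":0.28,"z":0,"ax":0,"ay":0,"az":0,"hand":-1},
])

```text
time_s: 20.72
eef_pos: [494.8, 237.5, 162.6]
ee_rot: [0.455, 0.542, 0.454, -0.541]
force: [1.8, -0.7, -1.3]
grip_width: 0.306
```

Request:
carry_out([
  {"x":0,"y":0,"z":-0.02,"ax":0,"ay":0,"az":0,"hand":-1},
  {"x":0,"y":0,"z":-0.035,"ax":0,"ay":0,"az":0,"hand":-1},
  {"x":0,"y":0,"z":-0.035,"ax":0,"ay":0,"az":0,"hand":-1},
])

```text
time_s: 21.1
eef_pos: [494.1, 234.9, 126.3]
ee_rot: [-0.454, -0.541, -0.454, 0.543]
force: [-0.1, 0.5, -0.7]
grip_width: 0.309
```

```bash
python3 look.py w15
```

```text
21.1 [494.1 234.9 126.3] toolx [-0.002 -0.001 -1.   ] tooly [ 0.985 -0.175 -0.002] yaw_y -10.1 grip 0.3094306538874509 cam [508. 308. 268.] F [-0.1  0.5 -0.7]
B80 [368.2 146.9] [343, 124, 50, 48, 1786] [556.4 279. ]
B80 [365.2 237.3] [343, 213, 46, 49, 1643] [548.6 221.8]
B80 [277.8 286.9] [248, 251, 62, 72, 3566] [487.1 196.5]
B80 [359.3 293.7] [345, 284, 30, 21, 322] [541.6 179.9]
B80 [495.6 316.5] [481, 300, 31, 36, 796] [664.1 122. ]
Y [471.8 290.1] [447, 265, 57, 59, 1781] [667.1 119.2]
```

View pics/w15.png

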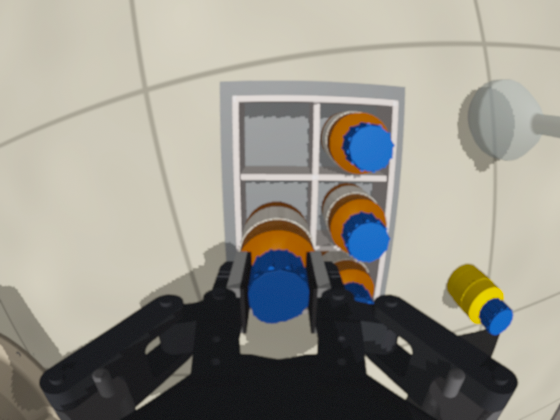

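The bottles in the outer cells stand upright (caps at (368,147) and (365,237)), and the held one is above the middle inner cell. Insert it, then go over to the cover.

Request:
carry_out([
  {"x":0,"y":0,"z":-0.03,"ax":0,"ay":0,"az":0,"hand":-1},
  {"x":0,"y":0,"z":-0.05,"ax":0,"ay":0,"az":0,"hand":-1},
  {"x":0,"y":0,"z":-0.064,"ax":0,"ay":0,"az":0,"hand":-1},
  {"x":0,"y":0,"z":-0.064,"ax":0,"ay":0,"az":0,"hand":-1},
])

```text
time_s: 21.65
eef_pos: [494.8, 235.3, 63.2]
ee_rot: [0.454, 0.542, 0.454, -0.542]
force: [0.1, -0.2, -0.5]
grip_width: 0.307
```

Request:
carry_out([
  {"x":0,"y":0,"z":0,"ax":0,"ay":0,"az":0,"hand":0},
  {"x":0,"y":0,"z":0,"ax":0,"ay":0,"az":0,"hand":0},
  {"x":0,"y":0,"z":0.04,"ax":0,"ay":0,"az":0,"hand":0},
  {"x":0,"y":-0.01,"z":0.1,"ax":0,"ay":0,"az":0,"hand":0},
  {"x":0,"y":-0.05,"z":0.14,"ax":0,"ay":0,"az":0,"hand":0},
])

```text
time_s: 22.28
eef_pos: [495.0, 186.0, 206.2]
ee_rot: [0.456, 0.542, 0.454, -0.54]
force: [0.1, -0.1, -0.2]
grip_width: 0.502
```

Request:
carry_out([
  {"x":0,"y":-0.06,"z":0.01,"ax":0,"ay":0,"az":0,"hand":0},
  {"x":0,"y":-0.12,"z":0.02,"ax":0,"ay":0,"az":0,"hand":0},
  {"x":0,"y":-0.18,"z":0.03,"ax":0,"ay":0,"az":0,"hand":0},
  {"x":0,"y":-0.24,"z":0.04,"ax":0,"ay":0,"az":0,"hand":0},
  {"x":0.01,"y":-0.3,"z":0.05,"ax":0,"ay":0,"az":0,"hand":0},
])

```text
time_s: 22.9
eef_pos: [504.3, -116.4, 254.3]
ee_rot: [0.455, 0.542, 0.454, -0.542]
force: [1.1, 0.3, -0.3]
grip_width: 0.502
```

Request:
carry_out([
  {"x":0.01,"y":-0.06,"z":0.01,"ax":0,"ay":0,"az":0,"hand":0},
  {"x":0.01,"y":-0.12,"z":0.02,"ax":0,"ay":0,"az":0,"hand":0},
  {"x":0.01,"y":-0.15,"z":0.02,"ax":0,"ay":0,"az":0,"hand":0},
  {"x":0.01,"y":-0.15,"z":0.02,"ax":0,"ay":0,"az":0,"hand":0},
])

```text
time_s: 23.4
eef_pos: [514.2, -266.2, 273.0]
ee_rot: [-0.454, -0.542, -0.454, 0.542]
force: [0.2, -0.4, 0.2]
grip_width: 0.501
```

```bash
python3 look.py w16
```

```text
23.4 [ 514.2 -266.2  273. ] toolx [-0. -0. -1.] tooly [ 0.984 -0.177 -0.   ] yaw_y -10.2 grip 0.5007260161481861 cam [ 528. -193.  415.] F [ 0.2 -0.4  0.2]
B80 [272.2 161.8] [204, 77, 132, 174, 17888] [ 512.  -244.1]
Y [542.4 401.9] [515, 374, 45, 46, 1334] [1120.4 -984.9]
```

View pics/w16.png

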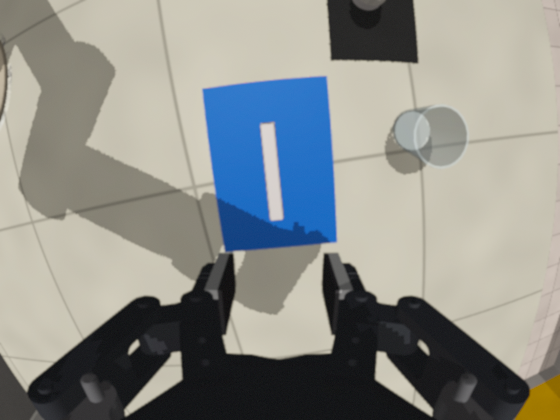

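```bash
cat > cov.py <<'E'
import sys
from h import *
n=sys.argv[1]; z=float(sys.argv[2])
i=np.load(f"pics/{n}.npy",allow_pickle=True).item(); im=cv2.imread(f"pics/{n}.png")
hsv=cv2.cvtColor(im,cv2.COLOR_BGR2HSV)
b=cv2.inRange(hsv,(100,130,30),(130,255,255)); b[260:]=0
k=max(cv2.findContours(b,cv2.RETR_EXTERNAL,cv2.CHAIN_APPROX_NONE)[0],key=cv2.contourArea)
hull=cv2.convexHull(k); msk=np.zeros_like(b); cv2.fillPoly(msk,[hull],255)
h=cv2.inRange(hsv,(0,0,60),(180,70,255))&cv2.erode(msk,np.ones((9,9),np.uint8))
ys,xs=np.nonzero(h); W=np.array([onz(i,(x,y),z,True)[:2] for x,y in zip(xs,ys)],np.float32)
r=cv2.minAreaRect(W); print("handle rect",r); 
bx=cv2.boxPoints(r); e=[bx[1]-bx[0],bx[2]-bx[1]]; e=max(e,key=np.linalg.norm); print("long axis deg",np.degrees(np.arctan2(e[1],e[0]))%180)
q=cv2.approxPolyDP(hull,8,True)[:,0]; P=np.array([onz(i,u,z-32,True)[:2] for u in q]); print(q.tolist(),P.round(1).tolist(),P.mean(0))
E
python3 cov.py w16 98
```

```text
handle rect ((510.33392333984375, -251.88174438476562), (100.05635070800781, 14.611770629882812), 85.21104431152344)
long axis deg 85.211044
[[325, 77], [335, 240], [226, 250], [203, 90]] [[582.8, -165.0], [567.3, -349.4], [438.3, -339.4], [452.6, -154.6]] [ 510.25332754 -252.10545604]
```

The cover is confirmed: handle bar 100x14.6 mm, centre (510.3,-252), yaw -4.8°, and the top rectangle centre agrees. Grip it.

Request:
carry_out([
  {"x":-0.002,"y":0.007,"z":-0.05,"ax":0,"ay":0,"az":0.05,"hand":0},
  {"x":-0.004,"y":0.014,"z":-0.1,"ax":0,"ay":0,"az":0.094,"hand":0},
  {"x":-0.004,"y":0.014,"z":-0.15,"ax":0,"ay":0,"az":0.094,"hand":0},
  {"x":-0.004,"y":0.014,"z":-0.19,"ax":0,"ay":0,"az":0.094,"hand":0},
  {"x":-0.004,"y":0.014,"z":-0.199,"ax":0,"ay":0,"az":0.094,"hand":0},
])

```text
time_s: 24.08
eef_pos: [510.0, -248.6, 72.6]
ee_rot: [-0.478, -0.519, -0.481, 0.52]
force: [-0.0, -0.0, 0.1]
grip_width: 0.498
```

Request:
carry_out([
  {"x":0,"y":0,"z":0,"ax":0,"ay":0,"az":0,"hand":-0.5},
  {"x":0,"y":0,"z":0,"ax":0,"ay":0,"az":0,"hand":-1},
  {"x":0,"y":0,"z":0,"ax":0,"ay":0,"az":0,"hand":-1},
  {"x":0,"y":0,"z":0,"ax":0,"ay":0,"az":0,"hand":-1},
  {"x":0,"y":0,"z":0,"ax":0,"ay":0,"az":0,"hand":-1},
], grip_force=100)

```text
time_s: 24.7
eef_pos: [511.5, -250.8, 76.3]
ee_rot: [0.481, 0.52, 0.478, -0.519]
force: [-1.0, 2.8, 7.3]
grip_width: 0.142
```

Request:
carry_out([
  {"x":0,"y":0,"z":0.02,"ax":0,"ay":0,"az":0,"hand":-1},
  {"x":0,"y":0,"z":0.05,"ax":0,"ay":0,"az":0,"hand":-1},
  {"x":0,"y":0,"z":0.09,"ax":0,"ay":0,"az":0,"hand":-1},
  {"x":0,"y":0,"z":0.135,"ax":0,"ay":0,"az":0,"hand":-1},
  {"x":0,"y":0,"z":0.135,"ax":0,"ay":0,"az":0,"hand":-1},
])

```text
time_s: 25.32
eef_pos: [511.7, -251.2, 213.3]
ee_rot: [0.482, 0.52, 0.477, -0.519]
force: [-0.4, 0.3, -3.0]
grip_width: 0.137
```

```bash
python3 look.py w17; python3 - <<'E'
from h import *
im=viewer.capture("side"); cv2.imwrite("pics/s17.png",cv2.resize(im[70:300,180:440],None,fx=2.5,fy=2.5))
E
```

```text
25.325 [ 511.7 -251.2  213.3] toolx [ 0.006 -0.005 -1.   ] tooly [ 0.997 -0.081  0.007] yaw_y -4.6 grip 0.13703805058558868 cam [ 517. -177.  355.] F [-0.4  0.3 -3. ]
B80 [278.1 175. ] [143, 74, 272, 231, 50196] [ 514.2 -232.6]
B80 [260.1 345.4] [257, 333, 7, 24, 133] [ 479.3 -418.3]
B80 [296.4 344.7] [294, 333, 6, 24, 137] [ 519.1 -420.7]
B80 [175.5 339.6] [172, 335, 7, 11, 55] [ 384.  -407.7]
B80 [380.7 339.7] [378, 335, 7, 11, 50] [ 615.  -427.9]
Y [528.3 413.5] [500, 402, 51, 18, 485] [1059.4 -834.8]
```

View pics/s17.png

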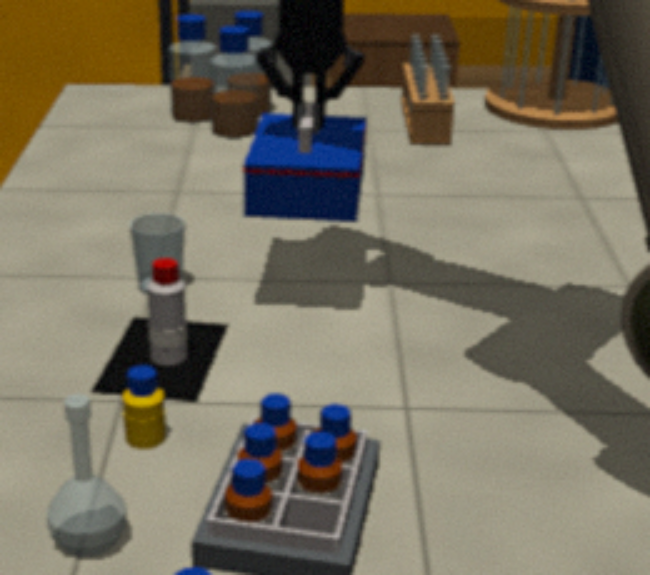

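Cover held level; red bottle upright on the mat, and all five sample bottles stand in the crate. Carry the cover over.

Request:
carry_out([
  {"x":0,"y":0.055,"z":0.01,"ax":0,"ay":0,"az":-0.02,"hand":-1},
  {"x":0,"y":0.11,"z":0.01,"ax":0,"ay":0,"az":-0.04,"hand":-1},
  {"x":0,"y":0.165,"z":0.01,"ax":0,"ay":0,"az":-0.06,"hand":-1},
  {"x":0,"y":0.22,"z":0.01,"ax":0,"ay":0,"az":-0.08,"hand":-1},
  {"x":0,"y":0.275,"z":0.01,"ax":0,"ay":0,"az":-0.096,"hand":-1},
])

```text
time_s: 26.05
eef_pos: [509.7, 26.4, 217.8]
ee_rot: [-0.453, -0.542, -0.454, 0.543]
force: [0.5, -0.3, -2.7]
grip_width: 0.139
```

Request:
carry_out([
  {"x":0.003,"y":0.055,"z":0,"ax":0,"ay":0,"az":0,"hand":-1},
  {"x":0.006,"y":0.11,"z":0,"ax":0,"ay":0,"az":0,"hand":-1},
  {"x":0.01,"y":0.16,"z":0,"ax":0,"ay":0,"az":0,"hand":-1},
  {"x":0.01,"y":0.19,"z":0,"ax":0,"ay":0,"az":0,"hand":-1},
  {"x":0.01,"y":0.208,"z":0,"ax":0,"ay":0,"az":0,"hand":-1},
])

```text
time_s: 26.68
eef_pos: [519.9, 233.7, 217.7]
ee_rot: [-0.454, -0.541, -0.455, 0.543]
force: [-0.4, 0.5, -2.4]
grip_width: 0.139
```

Request:
carry_out([
  {"x":0,"y":0,"z":-0.02,"ax":0,"ay":0,"az":0,"hand":-1},
  {"x":0,"y":0,"z":-0.04,"ax":0,"ay":0,"az":0,"hand":-1},
  {"x":0,"y":0,"z":-0.04,"ax":0,"ay":0,"az":0,"hand":-1},
])

```text
time_s: 27.05
eef_pos: [519.8, 231.8, 177.3]
ee_rot: [-0.453, -0.541, -0.454, 0.544]
force: [-0.6, 0.1, -2.7]
grip_width: 0.141
```

```bash
python3 look.py w18; python3 - <<'E'
from h import *
a=cv2.resize(viewer.capture("side")[150:320,210:390],None,fx=2.2,fy=2.2);b=cv2.resize(viewer.capture("scene")[90:260,220:400],None,fx=2.2,fy=2.2)
cv2.imwrite("pics/s18.png",np.hstack([a,b]))
i=np.load("pics/w15.npy",allow_pickle=True).item()
a=np.radians(-10.2);ex=np.array([np.cos(a),np.sin(a)]);ey=np.array([-np.sin(a),np.cos(a)]);c=np.array([521.5,230.7])
for u,z in(((221,83),28),((405,87),28),((233,97),45),((404,101),45)):
    p=onz(i,u,z,True)[:2]; print(u,p.round(1),((p-c)@ex).round(1),((p-c)@ey).round(1))
E
```

```text
27.05 [519.8 231.8 177.3] toolx [-0.004 -0.001 -1.   ] tooly [ 0.984 -0.177 -0.004] yaw_y -10.2 grip 0.1406520434354991 cam [534. 305. 319.] F [-0.6  0.1 -2.7]
B80 [278.1 175. ] [142, 74, 273, 231, 50152] [524.2 257.8]
B80 [450.4 292.2] [437, 278, 29, 30, 640] [667.3 120.1]
B80 [260.1 345.5] [257, 333, 7, 24, 133] [478.5 100.1]
B80 [296.4 344.8] [294, 333, 6, 24, 136] [512.7  95. ]
B80 [175.5 339.8] [173, 335, 6, 11, 45] [396.3 116.4]
B80 [381.  339.7] [379, 335, 6, 11, 44] [595.   81.6]
Y [430.9 269.2] [410, 248, 50, 52, 1335] [667.9 119.4]
(221, 83) [469.7 336.6] -69.8 95.0
(405, 87) [606.  313.2] 68.6 96.1
(233, 97) [478.7 323.2] -58.5 83.5
(404, 101) [596.8 302.8] 61.3 84.3
```

View pics/s18.png

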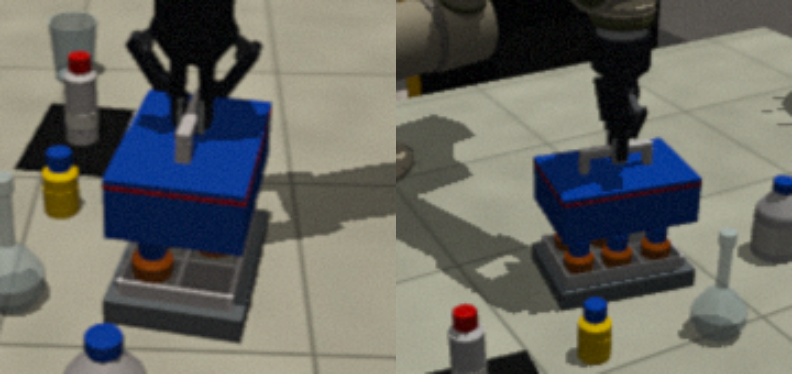

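```bash
python3 - <<'E'
from h import *
i=np.load("pics/w18.npy",allow_pickle=True).item(); im=cv2.imread("pics/w18.png")
b=cv2.inRange(cv2.cvtColor(im,cv2.COLOR_BGR2HSV),(100,130,30),(130,255,255))
k=max(cv2.findContours(b,cv2.RETR_EXTERNAL,cv2.CHAIN_APPROX_NONE)[0],key=cv2.contourArea)[:,0]
tl=k[np.argmin(k.sum(1))];tr=k[np.argmax(k[:,0]-k[:,1])]
c=np.array([521.6,230.0]);a=np.radians(-10.2);ex=np.array([np.cos(a),np.sin(a)]);ey=np.array([-np.sin(a),np.cos(a)])
for u in(tl,tr):
    p=onz(i,u,167,True)[:2];print(u,p.round(1),((p-c)@ex).round(1),((p-c)@ey).round(1))
E
```

```text
[142  81] [470.9 334.1] -68.3 93.4
[414  81] [601.  310.6] 63.9 93.4
```

Cover is about 2 mm off in crate x, yaw matches. Correct that and lower.

Request:
carry_out([
  {"x":0.002,"y":0.001,"z":-0.01,"ax":0,"ay":0,"az":0,"hand":-1},
  {"x":0.002,"y":0.001,"z":-0.025,"ax":0,"ay":0,"az":0,"hand":-1},
  {"x":0.002,"y":0.001,"z":-0.04,"ax":0,"ay":0,"az":0,"hand":-1},
  {"x":0.002,"y":0.001,"z":-0.05,"ax":0,"ay":0,"az":0,"hand":-1},
  {"x":0.002,"y":0.001,"z":-0.06,"ax":0,"ay":0,"az":0,"hand":-1},
])

```text
time_s: 27.82
eef_pos: [522.6, 233.6, 118.4]
ee_rot: [-0.454, -0.542, -0.454, 0.542]
force: [-0.6, 0.0, -2.5]
grip_width: 0.139
```

Request:
carry_out([
  {"x":0,"y":0,"z":-0.005,"ax":0,"ay":0,"az":0,"hand":-1},
  {"x":0,"y":0,"z":-0.01,"ax":0,"ay":0,"az":0,"hand":-1},
  {"x":0,"y":0,"z":-0.012,"ax":0,"ay":0,"az":0,"hand":-1},
  {"x":0,"y":0,"z":-0.012,"ax":0,"ay":0,"az":0,"hand":-1},
])

```text
time_s: 28.32
eef_pos: [522.7, 233.6, 107.2]
ee_rot: [0.454, 0.542, 0.454, -0.542]
force: [-0.3, 0.4, -3.5]
grip_width: 0.138
```

No contact until now, so lower the last 3-4 mm, release, rise and look.

Request:
carry_out([
  {"x":0,"y":0,"z":-0.002,"ax":0,"ay":0,"az":0,"hand":-1},
  {"x":0,"y":0,"z":-0.0035,"ax":0,"ay":0,"az":0,"hand":-1},
  {"x":0,"y":0,"z":-0.0035,"ax":0,"ay":0,"az":0,"hand":-1},
])

```text
time_s: 28.7
eef_pos: [522.7, 233.6, 104.3]
ee_rot: [0.454, 0.542, 0.454, -0.542]
force: [-3.5, -0.3, 3.6]
grip_width: 0.139
```

Request:
carry_out([
  {"x":0,"y":0,"z":0,"ax":0,"ay":0,"az":0,"hand":0},
  {"x":0,"y":0,"z":0,"ax":0,"ay":0,"az":0,"hand":0},
  {"x":0,"y":0,"z":0,"ax":0,"ay":0,"az":0,"hand":0},
  {"x":0,"y":0,"z":0.04,"ax":0,"ay":0,"az":0,"hand":0},
  {"x":0,"y":0,"z":0.1,"ax":0,"ay":0,"az":0,"hand":0},
])

```text
time_s: 29.32
eef_pos: [521.9, 233.3, 203.5]
ee_rot: [-0.453, -0.541, -0.454, 0.543]
force: [0.8, 0.3, 0.8]
grip_width: 0.501
```

Request:
carry_out([
  {"x":-0.02,"y":-0.05,"z":0.03,"ax":0,"ay":0,"az":0,"hand":0},
  {"x":-0.04,"y":-0.1,"z":0.06,"ax":0,"ay":0,"az":0,"hand":0},
  {"x":-0.04,"y":-0.15,"z":0.1,"ax":0,"ay":0,"az":0,"hand":0},
  {"x":-0.04,"y":-0.2,"z":0.13,"ax":0,"ay":0,"az":0,"hand":0},
  {"x":-0.04,"y":-0.2,"z":0.13,"ax":0,"ay":0,"az":0,"hand":0},
])

```text
time_s: 29.95
eef_pos: [483.2, 30.9, 335.7]
ee_rot: [0.454, 0.544, 0.451, -0.542]
force: [0.0, 0.6, -0.8]
grip_width: 0.498
```

```bash
python3 look.py w19|head -1; python3 - <<'E'
from h import *
S=viewer.capture("side");C=viewer.capture("scene");cv2.imwrite("pics/S19.png",S);cv2.imwrite("pics/C19.png",C)
a=cv2.resize(S[140:320,200:380],None,fx=2.2,fy=2.2);b=cv2.resize(C[150:330,220:400],None,fx=2.2,fy=2.2)
cv2.imwrite("pics/s19.png",np.hstack([a,b]))
E
```

```text
29.95 [483.2  30.9 335.7] toolx [ 0.004 -0.001 -1.   ] tooly [ 0.984 -0.18   0.004] yaw_y -10.4 grip 0.49771070600883227 cam [496. 104. 478.] F [ 0.   0.6 -0.8]
```

View pics/s19.png

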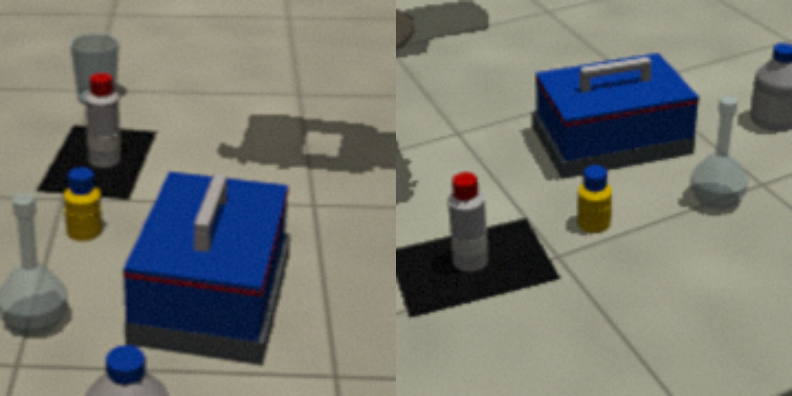

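```bash
python3 - <<'E'
from h import *
pp={}
for n in("side","scene"):
    im=cv2.imread(f"pics/{n[0].upper() if n=='side' else 'C'}19.png"); i=viewer.camera_info(n)
    # predicted top corners of a fully seated cover (z 94) and handle ends (z 126) vs blue hull
    b=cv2.inRange(cv2.cvtColor(im,cv2.COLOR_BGR2HSV),(100,130,30),(130,255,255))
    c=np.array([521.6,230.0]);a=np.radians(-10.2);ex=np.array([np.cos(a),np.sin(a)]);ey=np.array([-np.sin(a),np.cos(a)])
    k=max([q for q in cv2.findContours(b,cv2.RETR_EXTERNAL,cv2.CHAIN_APPROX_NONE)[0] if cv2.pointPolygonTest(q,tuple(map(float,proj(i,np.array([*(c+25*ex),94])))),False)>0],key=cv2.contourArea)
    q=cv2.approxPolyDP(cv2.convexHull(k),3,True)[:,0]; print(n,"hull",q.tolist())
    print("pred",[ (z,proj(i,np.array([*(c+sx*67*ex+sy*95*ey),z])).round(1).tolist()) for z in(94,28) for sx in(-1,1) for sy in(-1,1)])
E
```

```text
side hull [[277, 218], [329, 224], [328, 248], [316, 294], [258, 286], [257, 260]]
pred [(94, [331.3, 223.6]), (94, [319.2, 269.9]), (94, [277.2, 217.4]), (94, [256.5, 261.4]), (28, [330.0, 246.5]), (28, [318.0, 295.0]), (28, [277.3, 239.9]), (28, [257.3, 286.0])]
scene hull [[356, 194], [297, 205], [284, 183], [339, 175]]
pred [(94, [282.0, 182.4]), (94, [338.0, 173.4]), (94, [295.6, 203.9]), (94, [356.2, 193.3]), (28, [282.3, 200.3]), (28, [336.8, 191.0]), (28, [295.5, 222.8]), (28, [354.4, 211.8])]
```

All corners match a fully seated cover to within about 2 px. Hand in.

```bash
python3 -c "
from rig import finish_job; print(finish_job())"
```

```text
the job is handed in; nothing more can be done
None
```

The job is done and handed in at about 30 s on the robot clock. The one red-capped bottle stands upright on the mat. All five blue-capped sample bottles (four moved in, one already there) stand in cells of their own, and the cover is on the crate.

- **Cover height:** it touched the ledge with the gripper at 104.3 mm, the height predicted for fully down. In both fixed views the corners I could compare lie within about 2 px of a level, fully seated cover.
- **Bottles:** the last view into the crate before covering showed all five standing. The last pictures show the red-capped bottle upright on the mat and the yellow look-alike, flask, beaker and wash bottle standing where they were.
- **Disagreement:** estimates of the crate's centre from different views differed by about 2 mm, within the cover's 5 mm play. No check failed.

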